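# Hold the bearing cap ready over its studs

### The job

One of the two bearings on the shaft is already capped and bolted down; the other is still open. Pick up the loose green cap, carry it over everything in between without touching or shifting any of it, and hold it level just above the two bare studs of the open bearing, about 10 mm clear of their ends: both bolt holes straight above the studs, and the cap's yellow match mark on the same side as the yellow mark on the lower half. Finish still holding the cap there quite still, not lowered onto anything, so that I can lay in the shims and guide it down.

Things in the scene. Friction and masses are not known exactly. Their poses are not given: they have to be found in the camera images.
- cap: Loose green cast cap, 120 mm long (x), 36 mm wide (y), 0.4 to 0.8 kg, standing on its flat joint face; origin: centre of that face, z up. Grip the flat sides (36 mm apart, facing y) of the arch in its middle, 62 mm long, crown 39 mm high (brass nipple to 54 mm); a half-round bore, radius 18.5 mm, runs under it along y. End flanges 16 mm thick, each with a 14 mm bolt hole. Yellow paint dab on the -x end.
- cap_hole_marked (a point): Centre of the cap's bolt hole at the marked (yellow) end, at the level of the joint face (the cap's underside); in the cap's frame at x = -44 mm. z up.
- cap_hole_plain (a point): Centre of the cap's bolt hole at the unmarked end, at the level of the joint face; in the cap's frame at x = +44 mm.
- shaft_base: Fixed assembly: steel plate 165 x 305 x 10 mm; on it two green lower bearing halves at its y = +95 and -95 mm, a steel shaft (25 mm thick, 345 mm long, along y, axis 52 mm above the bench), a dark pulley between (72 mm across, top 88 mm up). Origin: plate centre on the bench. Joint faces 52 mm up. Both halves have the yellow mark on their -x end, which faces the robot within 15 degrees.
- open_bearing: At the open bearing, fixed: a bronze bush round the shaft (43 mm across, 45 mm long) and two bare upright threaded studs. It can be at either lower half. Origin: on the shaft axis, middle of the bearing, 52 mm above the bench; x across the shaft, from the marked to the unmarked side; y along the shaft.
- stud_marked (a point): Centre of the top end of the open bearing's stud on the side of the yellow match mark, 84 mm above the bench (32 mm above the joint face). The stud is 10 mm thick and narrows to 6 mm at its end. 44 mm from the shaft axis.
- stud_plain (a point): Centre of the top end of the open bearing's other stud, 84 mm above the bench, 88 mm from the first. Same size.
- fitted_cap: The cap of the other bearing, already on and bolted down with two nuts, fixed; same shape as the loose cap. Origin: on the shaft axis, in the middle of its joint face, 52 mm above the bench; its nipple reaches 106 mm above the bench. It is at whichever lower half is not open.
- vice: The bench vice at the front edge of the bench, fixed: the jaws reach 140 mm above the bench and it covers about x = 0.18 to 0.47 m, y = -0.04 to 0.16 m. Origin: 212 mm below the bench top.
- angle_plate: A cast angle plate with a curved yoke on top, fixed, behind the vice on the left, about 225 mm tall, x = 0.56 to 0.68 m and y = 0.01 to 0.31 m. Origin: middle of its foot, on the bench.
- grease_tin: Open red grease tin, 101 mm across and 134 mm tall, standing in the way between the loose cap and the shaft. Loose. Origin: centre of its underside.
- spanner: Small ring spanner, 186 mm long and 9 mm high, lying on the bench. Origin: middle, underside.
- nut_a: Dark hexagon nut, 22 mm wide and 10 mm high, on the bench. Origin: underside.
- nut_b: Another such nut.
- spray_can: Small silver aerosol can lying down, 105 mm long and 47 mm high. Origin: middle, underside.
- shim_a: Steel shim plate, 30 x 36 x 3 mm with a 14 mm hole, flat on the bench. Origin: middle, underside. To be left alone.
- shim_b: Another such shim.

How it is judged:
By the outcome, as a careful person would: the job done as asked, in the order asked, and still so for the second after the job is handed in, while the arm keeps its last pose, push and grip.
It also fails if it takes over 48 s, if anything falls off the work surface, if the arm or the gripper's body presses on something with over 40 N, if the wrist force passes 120 N, or if a joint passes its speed limit or range.

### The arm

A 7-joint arm with a two-finger parallel gripper is mounted at the origin on a cart in front of the work surface, level with it; the furniture and walls round the work are solid. World frame = base frame: x ahead of the robot, y to its left, z up, the work surface at z = 0. Lengths are in m, angles in rad, forces in N, time in s.
With the tool pointing down it reaches from about 0.425 to 0.95 m from the base axis. Payload 4.7 kg.
Tool frame: the origin (TCP) lies between the finger pads; the fingertips stand 25 mm ahead of it and the grasp point (between the pads) lies 6 mm ahead of it; x points along the fingers, z is the direction in which the jaws open and shut, and the axes are right-handed (so a half turn about x gives the same grasp; the last joint's range is limited). The gripper opens to 85 mm and grips with 20 to 120 N. Pads are 22 mm wide; open, the fingers measure 114 mm over their backs; the gripper's body (76 mm by 85 mm) begins 54 mm behind the grasp point. The pads swing forward as they close: fully open they stand 13 mm farther back than shut.
Start: joints at [1.117, 0.469, -0.049, 1.532, 0.024, 1.141, -0.082], TCP at [0.278, -0.615, 0.256] pointing down, gripper open.
Joint ranges: [-2.59, 2.59], [-0.33, 1.99], [-1.39, 1.29], [0.1, 2.45], [-1.04, 4.18], [0.21, 1.99], [-2.66, 2.66]. Speed limits (rad/s): [2.57, 2.57, 3.14, 3.14, 3.14, 3.14, 3.14].

### API

Orientations are given as a 3x3 rotation matrix whose columns are the frame's x, y, z axes.
In Python, from rig import * gives the robot as it stands. Calls block until the motion is done:
- movep(position, orientation): joint-space move of the TCP to a pose.
- move_l(position, attitude=None, feed=0.15, until_force=None): straight line of the TCP; attitude=None keeps the orientation; feed is the mean speed in m/s. With until_force (N) it stops when the force on the tool has changed by that much, and returns True; else False.
- move_joints(angles): joint-space move.
- command_gripper(opening, newtons=None): finger opening in m; newtons is the grip in N (None keeps the last); returns when the fingers have stopped.
- sleep(seconds).
- inverse_kinematics(position, orientation): joint angles nearest the present ones, or None.
- sense(): the state.
- camera(name): name is "scene" or "top"; returns (picture, depth): 480x640x3 uint8, red, green, blue; 480x640 float32, m along the optical axis (not along the pixel's ray), 0 where there is no reading.
- camera_params(name): a dict with "K" (3x3 intrinsics, pixels), "position" and "rotation" of the camera in the world. Camera axes: x right, y down, z forward; pixel columns grow to the right and rows downward; lengths in m; the calibration is good to about 2 mm. A picture is of the moment at which its call begins. camera_params takes no time and is no camera call.
A pose or a line that the arm cannot do raises Unreachable and nothing moves.
- finish_job(): hands the job in, once; it reports no verdict.
The state is a dict: "time_s": time; "joint_pos": joint angles; "qd": joint speeds; "joint_efforts": joint torques, N m; "position": TCP position; "tcp_rot": TCP orientation; "wrist_force": force on the tool from outside, world axes, zero at the start; "ft_torque": the same for the moment, N m; "finger_gap": finger opening in m.
Only numpy, scipy, OpenCV 4.12 (cv2) and the standard library are available. Lean on these libraries where they do the work, as an engineer would, in place of code of your own. Each camera call takes 0.05 s, during which the arm holds its last target.

## Working session

There is one attempt and no reset: what is moved stays moved. The work goes in short steps, each a Python script; the robot and the scene stay as the last script left them, time stands still between calls to the robot, and variables do not carry over. Pictures are saved under pics/ and viewed, and the job is handed in when it is done.

```bash
mkdir -p pics; ls; python3 - <<'E'
from rig import *
import cv2,numpy as np
s=sense();print({k:np.round(v,3).tolist() for k,v in s.items()})
for n in("scene","top"):
    im,d=camera(n);np.savez(f"pics/{n}0.npz",im=im,d=d);cv2.imwrite(f"pics/{n}0.png",im[:,:,::-1])
    p=camera_params(n);print(n,{k:np.round(v,4).tolist() for k,v in p.items()})
E
```

```text
pics
{'time_s': 0.0, 'joint_pos': [1.117, 0.469, -0.049, 1.534, 0.024, 1.141, -0.082], 'qd': [0.001, -0.002, -0.002, -0.0, 0.001, -0.0, 0.001], 'joint_efforts': [0.001, -51.032, -0.046, -23.771, 0.011, 0.008, 0.0], 'position': [0.278, -0.615, 0.255], 'tcp_rot': [[-0.001, 0.911, 0.412], [0.002, 0.412, -0.911], [-1.0, -0.0, -0.002]], 'wrist_force': [0.157, 0.228, -0.211], 'ft_torque': [-0.037, -0.007, 0.017], 'finger_gap': 0.085}
scene {'K': [[466.1372, 0.0, 320.711], [0.0, 466.1372, 243.4236], [0.0, 0.0, 1.0]], 'position': [0.0901, 0.6986, 0.6863], 'rotation': [[-0.8299, -0.3796, 0.4088], [-0.5578, 0.5513, -0.6205], [0.0101, -0.743, -0.6692]]}
top {'K': [[491.7691, 0.0, 316.0946], [0.0, 491.7691, 238.4622], [0.0, 0.0, 1.0]], 'position': [0.4566, 0.0364, 1.0981], 'rotation': [[-0.0182, -0.9979, 0.062], [-0.9995, 0.0197, 0.0234], [-0.0246, -0.0615, -0.9978]]}
```

View pics/scene0.png

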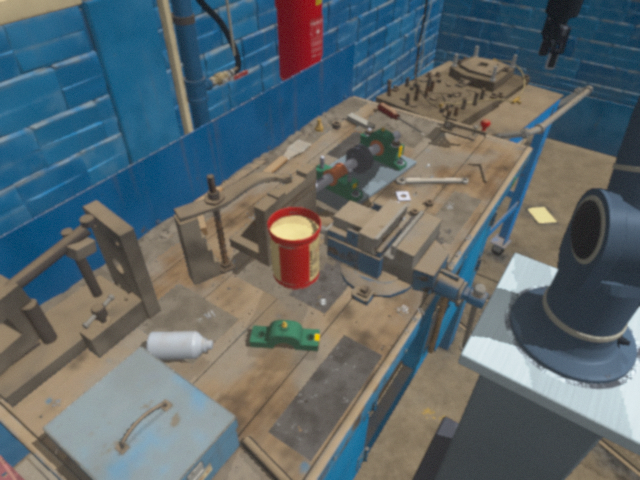

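View pics/top0.png

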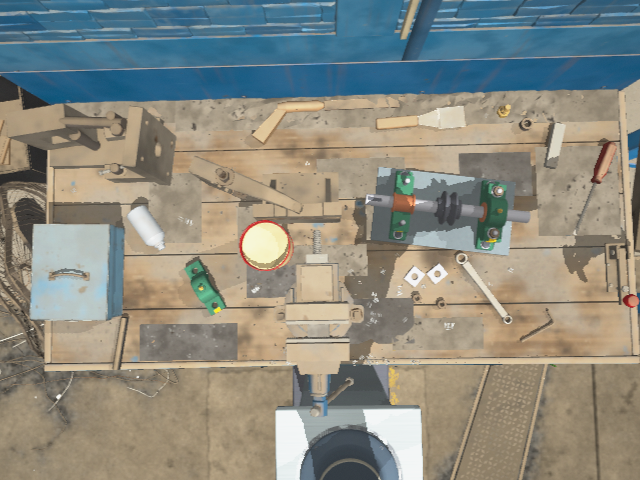

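The top view shows the loose cap at about (205,287), with its yellow mark at (216,310). The tin is at (266,246), and the shaft assembly spans about (370–530, 170–255). I'll zoom in to see which bearing is open.

```bash
python3 - <<'E'
import cv2,numpy as np
t=np.load("pics/top0.npz")["im"][:,:,::-1];s=np.load("pics/scene0.npz")["im"][:,:,::-1]
cv2.imwrite("pics/z1.png",cv2.resize(t[155:265,355:545],None,fx=4,fy=4,interpolation=cv2.INTER_CUBIC))
a=cv2.resize(s[110:210,300:430],None,fx=5,fy=5,interpolation=cv2.INTER_CUBIC)
cv2.imwrite("pics/z2.png",a)
cv2.imwrite("pics/z3.png",np.hstack([cv2.resize(t[250:320,175:235],None,fx=6,fy=6,interpolation=cv2.INTER_CUBIC),cv2.resize(s[310:360,240:330],(400,420),interpolation=cv2.INTER_CUBIC)[:420]]))
E
```

```text
(no output)
```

View pics/z1.png

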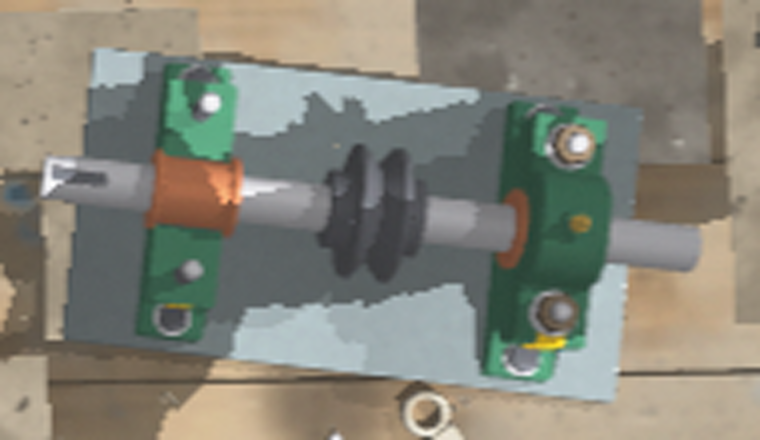

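View pics/z2.png

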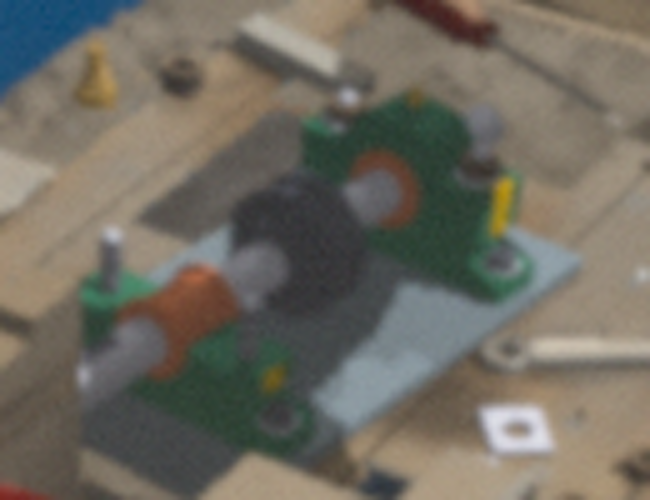

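View pics/z3.png

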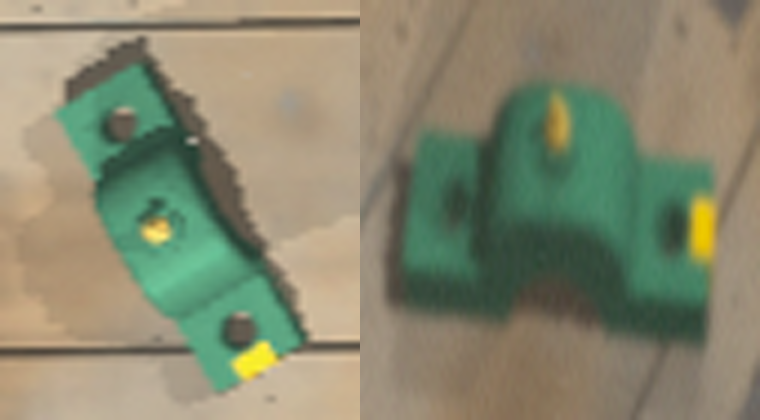

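```bash
cat > h.py <<'E'
import cv2,numpy as np
from rig import *
def ray(n,u,v):
    p=camera_params(n);K=np.array(p["K"]);R=np.array(p["rotation"])
    d=R@np.array([(u-K[0,2])/K[0,0],(v-K[1,2])/K[1,1],1.]);return np.array(p["position"]),d
def onz(n,u,v,z):
    o,d=ray(n,u,v);return o+d*(z-o[2])/d[2]
def cloud(n,d):
    p=camera_params(n);K=np.array(p["K"]);R=np.array(p["rotation"])
    v,u=np.mgrid[:480,:640];c=np.stack([(u-K[0,2])/K[0,0]*d,(v-K[1,2])/K[1,1]*d,d],-1)
    return c@R.T+np.array(p["position"])
def toolR(yaw): # jaws along cap y
    x=np.array([0,0,-1.]);z=np.array([-np.sin(yaw),np.cos(yaw),0]);return np.stack([x,np.cross(z,x),z],1)
E
python3 - <<'E'
from h import *
for n,roi in(("top",(250,320,175,235)),("scene",(310,360,240,330))):
    q=np.load(f"pics/{n}0.npz");im,d=q["im"],q["d"];P=cloud(n,d)
    hsv=cv2.cvtColor(im,cv2.COLOR_RGB2HSV)
    m=((hsv[...,0]>60)&(hsv[...,0]<95)&(hsv[...,1]>80)|((hsv[...,0]>22)&(hsv[...,0]<34)&(hsv[...,1]>190)&(hsv[...,2]>150)))
    mm=np.zeros_like(m);a,b,c,e=roi;mm[a:b,c:e]=m[a:b,c:e]
    pts=P[mm];f=pts[(pts[:,2]>.012)&(pts[:,2]<.020)]
    print(n,mm.sum(),len(f),np.percentile(pts[:,2],[2,50,98]).round(4))
    r=cv2.minAreaRect((f[:,:2]*1000).astype(np.float32));print("flange rect",r)
    # holes: enclosed non-green in flange
    cl=mm.astype(np.uint8);cs,h=cv2.findContours(cl,cv2.RETR_CCOMP,cv2.CHAIN_APPROX_NONE)
    for i,cc in enumerate(cs):
        if h[0][i][3]>=0 and len(cc)>6:
            u,v=cc.reshape(-1,2).mean(0);print("hole",u,v,cv2.contourArea(cc),onz(n,u,v,.016).round(4))
    y=mm&(hsv[...,0]<34)&(hsv[...,1]>190);v,u=np.nonzero(y);print("yel",u.mean(),v.mean(),onz(n,u.mean(),v.mean(),.016).round(4))
q=np.load("pics/top0.npz");im,d=q["im"],q["d"];P=cloud("top",d);g=im.min(2)
for c in((407,181),(402,222)):
    u,v=c;print(g[v-5:v+6,u-5:u+6]);print((P[v-5:v+6,u-5:u+6,2]*1000).astype(int))
E
```

```text
top 833 350 [0.0116 0.0248 0.0424]
flange rect ((421.1770935058594, 309.2660217285156), (119.92061614990234, 37.051239013671875), 29.38410186767578)
hole 200.5 288.0 34.0 [0.4194 0.3186 0.016 ]
hole 195.10526315789474 270.3157894736842 34.5 [0.4586 0.3304 0.016 ]
yel 216.92857142857142 309.92857142857144 [0.3708 0.2825 0.016 ]
scene 973 416 [0.0066 0.0178 0.0395]
flange rect ((417.5408630371094, 314.14202880859375), (119.486572265625, 35.58430480957031), 30.188528060913086)
yel 316.60869565217394 336.69565217391306 [0.3688 0.2846 0.016 ]
[[ 60  62  63  62  79  95  95  96  97  95 104]
 [ 63  60  61  63  80  99  99  96  95  95  95]
 [ 62  62  63  88 138 168 162 124  97  95  96]
 [ 61  62  75 129 219 243 240 213 107  95  94]
 [ 62  62  93 166 228 242 242 224 127  94  96]
 [ 57  62  79 158 223 238 242 225 121  94  94]
 [ 79  64  79 126 185 220 214 155  95  95  95]
 [ 80  81  95  97 102 119 113  96  96  97  95]
 [ 89  90 101 112 109 106  96  97  97  94  96]
 [ 88  90  93 100 106  96  96  95  96  96  95]
 [ 87  91  95  96  94  95  94  96  94  95  95]]
[[  53   51   53   55   54   54   55  
[... 815 characters left out ...]
169 151  99  64  64]
 [ 58  60  68  97 139 163 169 168 134  65  64]
 [ 54  59  66  80 113 144 158 149 112  64  64]
 [ 55  63  68  70  89 114 118  99  67  64  63]
 [ 55  57  64  67  67  71  70  63  63  63  64]
 [ 54  55  58  62  66  63  63  64  63  63  64]
 [ 55  59  64  64  65  64  62  65  63  65  65]]
[[51 53 51 53 53 51 50 55 52 55 53]
 [52 52 51 54 54 54 52 52 50 53 53]
 [50 53 51 52 51 52 51 56 52 52 52]
 [52 51 54 53 51 87 84 85 50 51 51]
 [52 51 51 67 79 82 85 83 81 48 51]
 [51 52 59 76 85 85 83 81 85 52 54]
 [56 52 63 75 80 83 85 84 81 54 51]
 [54 49 57 69 80 82 84 80 53 50 51]
 [52 52 51 61 65 71 50 51 48 53 51]
 [54 56 51 54 48 55 52 55 48 49 49]
 [57 50 50 50 52 50 53 50 55 52 49]]
```

```bash
python3 - <<'E'
from h import *
q=np.load("pics/top0.npz");im,d=q["im"],q["d"];g=im.min(2).astype(float);P=cloud("top",d)
S=[]
for (u,v),b in(((407,181),97),((402,222),66)):
    w=np.clip(g[v-4:v+3,u-4:u+5]-b-15,0,None);vv,uu=np.mgrid[v-4:v+3,u-4:u+5]
    c=(w*uu).sum()/w.sum(),(w*vv).sum()/w.sum();p=onz("top",*c,.084);S.append(p);print(np.round(c,2),p.round(4))
    z=P[v-4:v+4,u-4:u+5];k=z[(z[...,2]>.078)&(z[...,2]<.09)];print("depth pts",k[:,:2].mean(0).round(4),k[:,2].mean())
dv=S[0]-S[1];print("dist",np.linalg.norm(dv[:2]),"yaw",np.degrees(np.arctan2(dv[1],dv[0])),"mid",(S[0]+S[1])/2)
q=np.load("pics/scene0.npz");im=q["im"]
for s in S:
    p=camera_params("scene");c=np.array(p["rotation"]).T@(s-np.array(p["position"]));K=np.array(p["K"]);print((K@c/c[2])[:2])
# plate yaw/ shaft via depth
hsv=cv2.cvtColor(np.load("pics/top0.npz")["im"],cv2.COLOR_RGB2HSV)
m=(P[...,2]>.005)&(P[...,2]<.016);m[:,:360]=0;m[:160]=0;m[262:]=0;m[:,530:]=0
m=cv2.morphologyEx(m.astype(np.uint8),cv2.MORPH_OPEN,np.ones((3,3)))
cs,_=cv2.findContours(m,cv2.RETR_EXTERNAL,cv2.CHAIN_APPROX_NONE);c=max(cs,key=cv2.contourArea);pp=P[m>0][:,:2]*1000
cc=c.reshape(-1,2);xy=np.array([onz("top",u,v,.01)[:2]*1000 for u,v in cc],np.float32);print("plate",cv2.minAreaRect(xy))
E
```

```text
[407.33 180.23] [ 0.6367 -0.1311  0.084 ]
depth pts [ 0.637  -0.1312] 0.08347640944572356
[402.82 221.85] [ 0.5503 -0.1193  0.084 ]
depth pts [ 0.5499 -0.1196] 0.08334950024400559
dist 0.087178361946134 yaw -7.79682743726265 mid [ 0.59352219 -0.12519512  0.084     ]
[321.94742699 154.6303375 ]
[349.60933245 167.85907795]
plate ((536.7919921875, -213.49267578125), (304.7181091308594, 76.24823760986328), 82.23011779785156)
```

```bash
python3 - <<'E'
from h import *
y0=np.radians(29.6);yg=np.radians(-7.8)
for k in(0,np.pi):
    for p,y in(((.4195,.3115,.35),y0),((.4195,.3115,.032),y0),((.4195,.3115,.32),y0),((.5935,-.1252,.32),yg),((.5935,-.1252,.126),yg)):
        j=inverse_kinematics(np.array(p),toolR(y+k));print(k,p,None if j is None else np.round(j,2))
for n in("top",):
    P=cloud(n,np.load("pics/top0.npz")["d"])
    for (a,b,c,e) in((220,320,30,125),(100,190,0,175),(150,225,190,340),(250,375,280,365),(215,275,235,300)):print((a,b,c,e),np.percentile(P[a:b,c:e][...,2],[50,99,100]))
E
```

```text
0 (0.4195, 0.3115, 0.35) [ 0.21  0.34 -1.17  1.72  0.32  1.3   1.06]
0 (0.4195, 0.3115, 0.032) [ 0.01  0.79 -1.    2.03  0.91  0.85  0.57]
0 (0.4195, 0.3115, 0.32) [ 0.2   0.37 -1.17  1.76  0.36  1.25  1.03]
0 (0.5935, -0.1252, 0.32) [ 0.68  0.4  -0.73  1.59  0.28  1.26  1.33]
0 (0.5935, -0.1252, 0.126) [ 0.63  0.59 -0.68  1.8   0.46  0.92  1.18]
3.141592653589793 (0.4195, 0.3115, 0.35) [ 0.25  0.37 -1.24  1.72  0.36  1.31 -2.12]
3.141592653589793 (0.4195, 0.3115, 0.032) [-0.25  0.62 -0.61  2.04  0.58  0.65 -2.3 ]
3.141592653589793 (0.4195, 0.3115, 0.32) [ 0.18  0.35 -1.13  1.76  0.34  1.24 -2.09]
3.141592653589793 (0.5935, -0.1252, 0.32) [ 0.32  0.32 -0.24  1.61  0.08  1.22 -1.64]
3.141592653589793 (0.5935, -0.1252, 0.126) [ 0.25  0.5  -0.15  1.82  0.1   0.83 -1.66]
(220, 320, 30, 125) [0.08523239 0.09767936 1.09805384]
(100, 190, 0, 175) [0.03126238 0.21675689 1.09805384]
(150, 225, 190, 340) [0.00923337 0.21097585 1.09805384]
(250, 375, 280, 365) [0.08757043 0.14161395 1.09805384]
(215, 275, 235, 300) [0.11075498 0.1520755  1.09805384]
```

```bash
python3 - <<'E'
from h import *
R=toolR(np.radians(29.6))
move_l([.278,-.615,.36],feed=.3)
movep([.4195,.3115,.35],R);s=sense();print(s["time_s"],s["position"],s["joint_pos"])
move_l([.4195,.3115,.12],R,feed=.2)
s=sense();print(s["time_s"],s["position"],s["wrist_force"])
for n in("scene","top"):
    im,d=camera(n);np.savez(f"pics/{n}1.npz",im=im,d=d);cv2.imwrite(f"pics/{n}1.png",im[:,:,::-1])
E
```

```text
3.8667 [0.42017596 0.31085243 0.34985944] [ 0.21180419  0.33859197 -1.16849394  1.71852277  0.3227708   1.30025396
  1.06125325]
5.1667 [0.42001102 0.31220741 0.12106054] [-0.3150355   0.36369669 -0.47723445]
```

View pics/scene1.png

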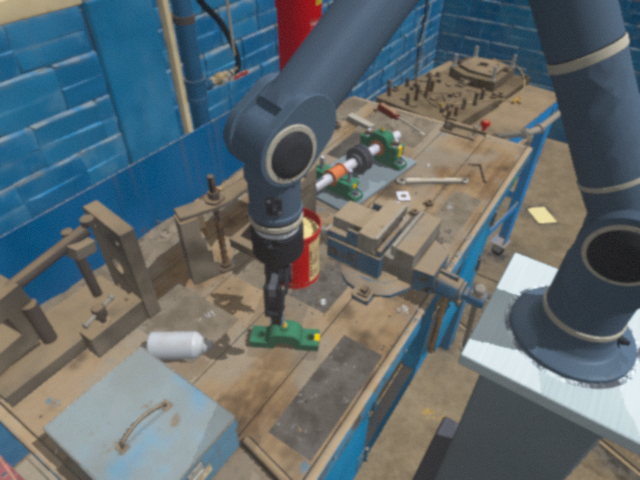

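View pics/top1.png

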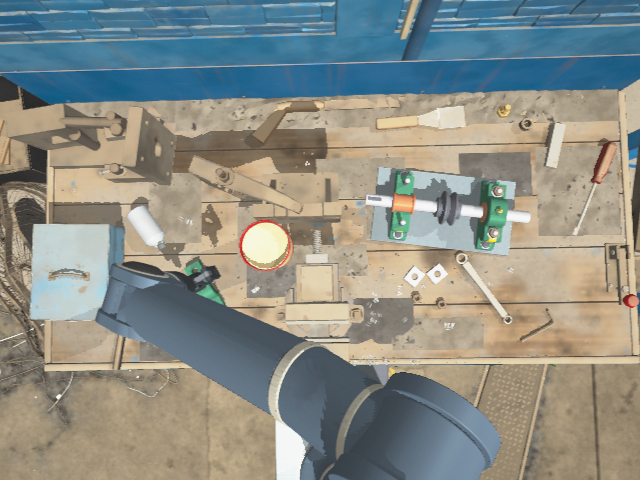

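```bash
python3 - <<'E'
from h import *
R=toolR(np.radians(29.6))
print(move_l([.4195,.3115,.033],R,feed=.1,until_force=15))
s=sense();print(s["time_s"],s["position"],s["wrist_force"])
command_gripper(.02,80)
s=sense();print(s["time_s"],s["position"],s["wrist_force"],s["finger_gap"])
p=s["position"]
move_l([.4195,.3115,.08],R,feed=.08);
s=sense();print(s["time_s"],s["position"],s["wrist_force"],s["ft_torque"],s["finger_gap"])
im,d=camera("scene");np.savez("pics/scene2.npz",im=im,d=d);cv2.imwrite("pics/scene2.png",cv2.resize(im[200:400,160:400,::-1],None,fx=3,fy=3))
E
```

```text
False
6.2833 [0.4197669  0.31196049 0.03347542] [-0.95360431  0.34363855  0.11051314]
6.8 [0.41991673 0.31135536 0.03356947] [ 0.42285805 -1.41860621  4.45538854] 0.0353006194218055
7.5333 [0.41943183 0.31105096 0.07988304] [ 0.46947082  0.09395057 -7.34616394] [-0.01315342  0.04621139 -0.00148404] 0.03468458264336019
```

View pics/scene2.png

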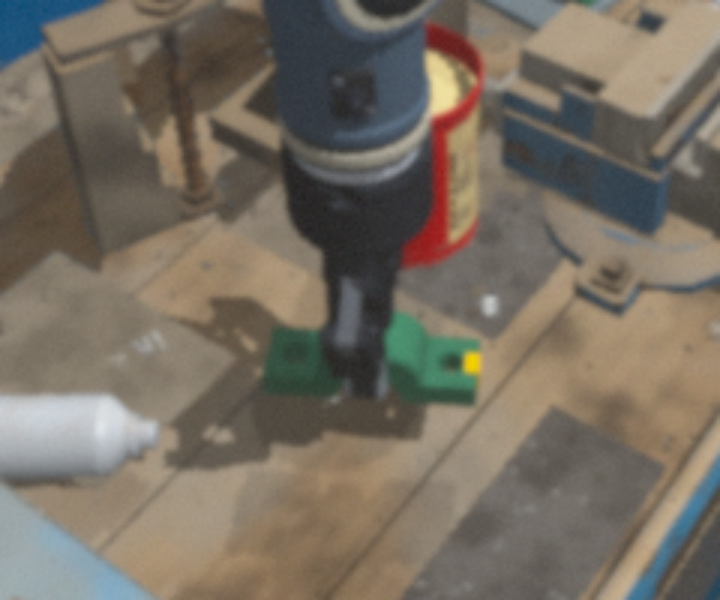

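```bash
python3 - <<'E'
from h import *
R=toolR(np.radians(29.6));G=toolR(np.radians(-7.8))
move_l([.4195,.3115,.34],R,feed=.2)
try: move_l([.5935,-.1252,.34],G,feed=.2)
except Unreachable as e: print(e); movep([.5935,-.1252,.34],G)
s=sense();print(s["time_s"],s["position"],s["joint_pos"].__repr__(),s["finger_gap"])
move_l([.5935,-.1252,.165],G,feed=.15);sleep(.3)
s=sense();print(s["time_s"],s["position"],s["joint_pos"],s["wrist_force"],s["ft_torque"])
for n in("scene","top"):
    im,d=camera(n);np.savez(f"pics/{n}3.npz",im=im,d=d);cv2.imwrite(f"pics/{n}3.png",im[:,:,::-1])
t=np.load("pics/top3.npz")["im"][:,:,::-1];q=np.load("pics/scene3.npz")["im"][:,:,::-1]
cv2.imwrite("pics/z4.png",cv2.resize(t[130:270,340:540],None,fx=4,fy=4,interpolation=cv2.INTER_CUBIC))
cv2.imwrite("pics/z5.png",cv2.resize(q[70:220,270:440],None,fx=4,fy=4,interpolation=cv2.INTER_CUBIC))
E
```

```text
11.5333 [ 0.59335226 -0.12415205  0.34020293] array([ 0.772373  ,  0.42591089, -0.88576058,  1.55723649,  0.33654528,
        1.31899985,  1.282151  ]) 0.0350474911160141
13.15 [ 0.59367545 -0.12524663  0.16546856] [ 0.70937073  0.57983445 -0.80031264  1.76112934  0.48378739  1.00805712
  1.15954328] [ 0.07113906 -0.92046637 -7.31728657] [0.00041716 0.00459377 0.01941688]
```

View pics/z4.png

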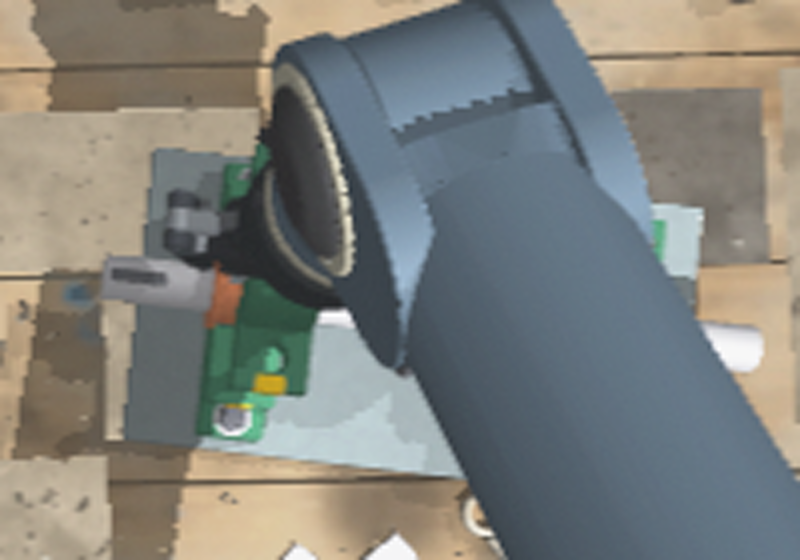

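View pics/z5.png

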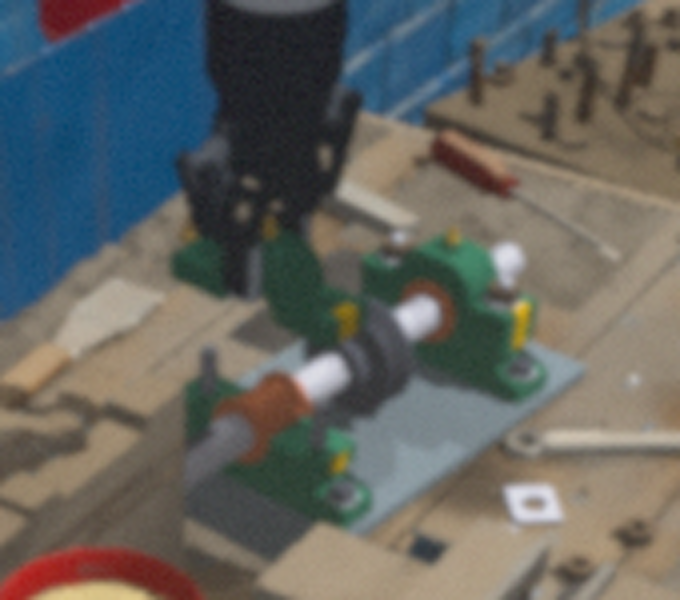

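View pics/scene3.png

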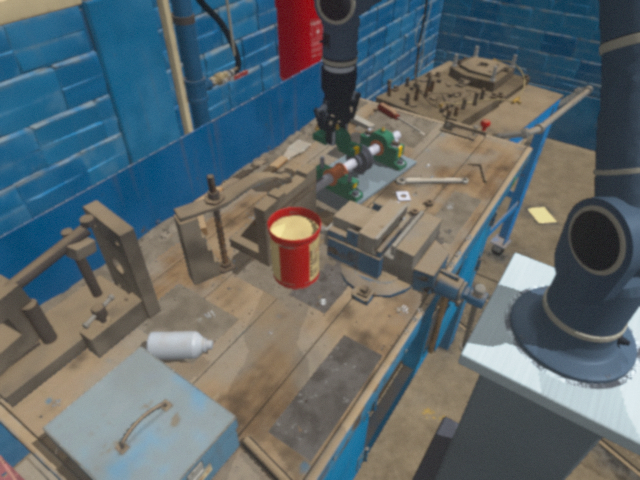

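The zoomed views show the cap level. Its marked end is toward the robot at zoom (270,384), and its marked hole is visible at (272,358). I'll measure the flange now against the earlier stud positions from the same camera.

```bash
cat > meas.py <<'E'
from h import *
def meas(im,d,zb,v=True):
    P=cloud("top",d);m=(abs(P[...,2]-(zb+.016))<.008);r=np.zeros_like(m);r[200:235,390:425]=1;m&=r
    hsv=cv2.cvtColor(im,cv2.COLOR_RGB2HSV);m&=(hsv[...,1]>70)
    if v:print(m.sum(),np.median(P[m][:,2]))
    ys,xs=np.nonzero(m);print(xs.min(),xs.max(),ys.min(),ys.max())
    for y in range(ys.min(),ys.max()+1): print(y,"".join("#" if m[y,x] else "." for x in range(395,425)))
    return m,P
E
python3 - <<'E'
from meas import *
q=np.load("pics/top3.npz");m,P=meas(q["im"],q["d"],.1325)
im=q["im"];print(im[212:230,396:420,1]);print(im[212:230,396:420,0]); print((P[212:230,396:420,2]*1000).astype(int))
E
```

```text
278 0.1480929099860276
398 417 201 228
201 ......#.......................
202 ......#.......................
203 ..............................
204 ..............................
205 .....#........................
206 .....#........................
207 .....#........................
208 .....#........................
209 .....#........................
210 .....###.#..#.................
211 .....#############..#.........
212 ....###################.......
213 ....###################.......
214 ....##################........
215 ....##################........
216 ....#######....#######........
217 ....######......######........
218 ....######.......#####........
219 ....######.......#####........
220 ...#######......######........
221 ....#######.....######........
222 ...#########...#######........
223 ...###################........
224 ...#################..........
225 ...##################.........
226 ...##################.........
227 .........############.........
228 ..............##...##.........
[[114 111  95  81  92  91  91  92  91  91  88  86  85  85  80  80  79  77
   77  
[... 4675 characters left out ...]
51 143 147 147 146 150 149 148 148 147 148 147 149 148 147 149 147
  149 150 146 148  10  11]
 [ 53  51 146 146 147 149 148 149 148 149 148 147 146 149 146 147 150 149
  147  11 149 151   8  12]
 [ 51 130 145 149 146 152 149 147 149 150 145 148 149 148 145 146 148 145
  147 146 147   8  12  13]
 [ 52 132 149 149 148 151 148 144 148 149 149 149 148 146 148 149 148 146
  150 149 149  11   8   7]
 [ 54  49  51  53 133 136 138 139 145 147 147 150 150 151 146 147 150 147
  147 147 146  10   8   7]
 [ 52  49  54  55  51  50  55  51  52 136 134 140 139 145 146 136 134 139
  142 147 147  11  10   8]
 [ 55  51  47  51  52  54  56  52  51  51  54  51  52   6  12   9  13  10
    7   9  12  13  12   8]]
```

```bash
cat > meas.py <<'E'
from h import *
S=np.array([[.6367,-.1311],[.5503,-.1193]])
mid=S.mean(0);yaw=np.radians(-7.8);ex=np.array([np.cos(yaw),np.sin(yaw)]);ey=np.array([-ex[1],ex[0]])
def meas(im,d,zb):
    zt=zb+.016;P=cloud("top",d)
    o=np.append(mid-.044*ex,zt);p=camera_params("top");c=np.array(p["rotation"]).T@(o-np.array(p["position"]));u0,v0=(np.array(p["K"])@c/c[2])[:2];print("expected hole px",u0,v0)
    u0,v0=int(round(u0)),int(round(v0))
    w=np.zeros((480,640),bool);w[v0-9:v0+14,u0-16:u0+17]=1
    m=w&(abs(P[...,2]-zt)<.0055)
    zmed=np.median(P[m][:,2])
    # hole: enclosed part
    f=cv2.morphologyEx(m.astype(np.uint8),cv2.MORPH_CLOSE,np.ones((2,2)))
    cs,h=cv2.findContours(f,cv2.RETR_CCOMP,cv2.CHAIN_APPROX_NONE)
    best=None
    for i,cc in enumerate(cs):
        if h[0][i][3]>=0 and cv2.contourArea(cc)>12:
            mk=np.zeros((480,640),np.uint8);cv2.drawContours(mk,[cc],-1,1,-1);mk&=(1-m.astype(np.uint8));v,u=np.nonzero(mk)
            hp=onz("top",u.mean(),v.mean(),zt)[:2];e=hp-(mid-.044*ex);print("hole px",u.mean(),v.mean(),len(u),"xy",hp.round(4),"err along x,y mm",(e@ex*1e3).round(1),(e@ey*1e3).round(1))
    # edges in bearing frame, per row/col transitions
    q=P[m][:,:2]-mid;a=q@ex;b=q@ey
    for lo in(-.060,-.055,-.05,-.045,-.04,-.036):
        k=(a>lo)&(a<=lo+.005)
        if k.sum()>5:print("  a",round(lo*1e3+2.5),"b range",(b[k].min()*1e3).round(1),(b[k].max()*1e3).round(1))
    k=abs(b)<.012;print("end a (expect -60):",(np.sort(a[k])[:6]*1e3).round(1),"z",zmed)
E
python3 - <<'E'
from meas import *
q=np.load("pics/top3.npz");meas(q["im"],q["d"],.1325)
q=np.load("pics/scene3.npz");im,d=q["im"],q["d"];P=cloud("scene",d);hsv=cv2.cvtColor(im,cv2.COLOR_RGB2HSV)
m=(P[...,2]>.125)&(hsv[...,0]>55)&(hsv[...,0]<95)&(hsv[...,1]>60)|(P[...,2]>.125)&(hsv[...,0]>20)&(hsv[...,0]<34)&(hsv[...,1]>180)
r=np.zeros_like(m);r[120:165,305:365]=1;m&=r
f=P[m];f=f[(f[:,2]>.143)&(f[:,2]<.154)];q=f[:,:2]-mid
print(len(f),"scene a",(np.percentile(q@ex,[0,2,98,100])*1e3).round(1),"b",(np.percentile(q@ey,[0,2,98,100])*1e3).round(1))
for lo,hi in((-.07,-.035),(.035,.07)):
    k=f[((q@ex)>lo)&((q@ex)<hi)];print(len(k),k[:,2].mean() if len(k) else None)
E
```

```text
expected hole px 407.85180553659296 218.8902818724306
hole px 408.0 219.0 37 xy [ 0.5497 -0.1195] err along x,y mm -0.2 -0.3
  a -58 b range -17.7 17.5
  a -52 b range -18.0 17.3
  a -48 b range -18.3 16.7
  a -42 b range -18.1 17.9
  a -38 b range -17.0 17.4
  a -34 b range -18.5 17.5
end a (expect -60): [-61.  -60.8 -60.2 -60.1 -60.  -59.9] z 0.14808624114404112
192 scene a [-62.8 -61.8  53.5  56.1] b [-15.8 -13.5  22.1  33.8]
75 0.1453658607655405
40 0.14504469621870902
```

```bash
python3 - <<'E'
from meas import *
G=toolR(np.radians(-7.8))
move_l([.5937,-.1251,.1275],G,feed=.05);sleep(.5)
s=sense();print(s["time_s"],s["position"],np.round(s["tcp_rot"],4).tolist(),s["wrist_force"],s["finger_gap"])
for n in("scene","top"):
    im,d=camera(n);np.savez(f"pics/{n}4.npz",im=im,d=d);cv2.imwrite(f"pics/{n}4.png",im[:,:,::-1])
q=np.load("pics/top4.npz");meas(q["im"],q["d"],.094)
t=q["im"][:,:,::-1];w=np.load("pics/scene4.npz")["im"][:,:,::-1]
A=cv2.resize(t[160:260,360:440],(400,500),interpolation=cv2.INTER_CUBIC);B=cv2.resize(w[110:210,300:380],(400,500),interpolation=cv2.INTER_CUBIC)
cv2.imwrite("pics/z6.png",np.hstack([A,B]))
E
```

```text
14.65 [ 0.59370628 -0.12515207  0.12756671] [[0.0001, -0.9907, 0.1358], [-0.0001, 0.1358, 0.9907], [-1.0, -0.0001, -0.0001]] [-0.42600357 -1.05133884 -7.92933007] 0.034769416010990255
expected hole px 404.7552770670681 220.83001016566442
hole px 404.8378378378378 221.0810810810811 37 xy [ 0.5494 -0.1194] err along x,y mm -0.5 -0.2
  a -58 b range -18.0 16.1
  a -52 b range -17.7 17.0
  a -48 b range -17.1 17.3
  a -42 b range -18.2 17.7
  a -38 b range -18.0 18.1
  a -34 b range -18.0 17.1
end a (expect -60): [-61.  -60.5 -60.4 -60.2 -60.1 -59.8] z 0.11030990458259882
```

View pics/z6.png

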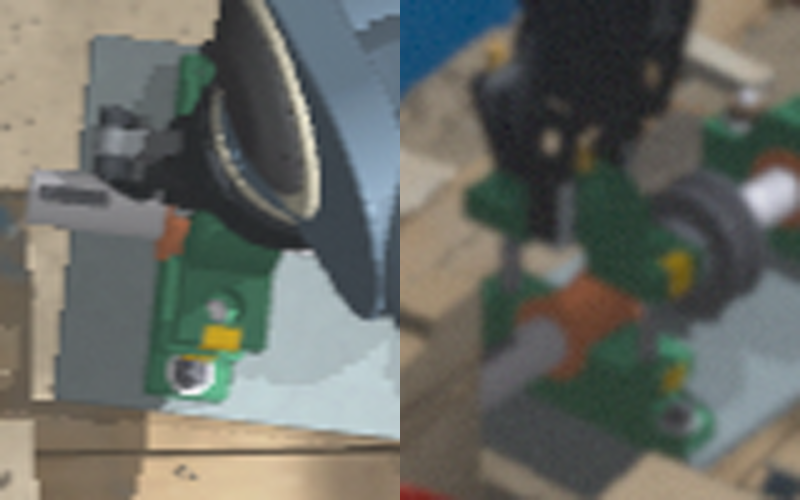

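View pics/top4.png

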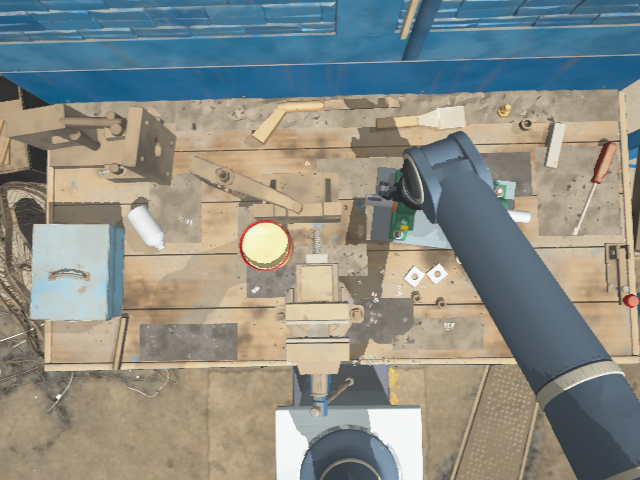

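The cap's marked hole is over the stud, which shows through it at zoom (220,310), and both yellow marks are on the robot side. The tin, spray can, shims and nuts look unmoved, so I'm handing in.

```bash
python3 - <<'E'
from h import *
a=np.load("pics/top0.npz")["im"].astype(int);b=np.load("pics/top4.npz")["im"].astype(int)
for n,(y0,y1,x0,x1) in dict(tin=(218,276,236,298),can=(200,255,120,170),shims=(260,290,400,450)).items():print(n,np.median(abs(a-b)[y0:y1,x0:x1]))
s=sense();print(s["position"],abs(np.array(s["qd"])).max(),s["finger_gap"])
finish_job()
E
```

```text
tin 7.0
can 8.0
shims 8.0
[ 0.59368825 -0.12514881  0.12751012] 0.0013576154147571142 0.03460238070286764
the job is handed in; nothing more can be done
```

The cap is being held still and level above the open bearing, the one at the +y end of the shaft. Its yellow mark is on the robot side, matching the lower half, and its underside is about 94 mm above the bench, 10 mm clear of the stud ends. I gripped it by the arch sides, lifted it until its underside was about 0.3 m up, and carried it over the tin and vice. The job took about 15 s.

**Alignment:** in the top camera, the marked hole is within about 0.5 mm of its stud, and the stud end shows through it. The cap's edges match the stud line's heading. I could not see the plain hole from above because the arm covers it, so its position follows from the measured heading and cap length.

**Level and grip:** the tool points straight down to within 0.0001 rad. At the stop about 38 mm higher, both flanges measured the same height to 0.3 mm. The arm is still and the finger gap is steady at 34.6 mm.

**Disagreement:** the scene camera puts the cap about 4 mm away from where the top camera does. It showed a similar offset for the cap before I picked it up, so I treated it as calibration bias. I aligned cap and studs in the top camera alone.

**Other objects:** the tin, spray can, shims and nuts look unmoved in the last top view. Forces I sampled stayed under 10 N, but I did not log them continuously through the carry.

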